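Stamp a dish rim and draw the index pin of the dividing wheel

ROBOT

A 6-joint arm with a two-finger parallel gripper is mounted at the origin on the work surface. World frame = base frame: x ahead of the robot, y to its left, z up, the work surface at z = 0. Lengths are in m, angles in degrees, forces in N, time in s.
With the tool pointing down it reaches from about 0.2 to 0.875 m from the base axis. Payload 3.4 kg.
Tool frame: the origin (TCP) lies at the very end of the fingers, on their centre line; the grasp point (between the pads) lies robot.pinch_z behind it (robot.pinch_z is the distance from the TCP to the grasp point, in m); z points along the fingers, y is the line along which they close (so a half turn about z gives the same grasp; the last joint's range is limited). The gripper opens to 94 mm and grips with 3 to 60 N. Pads are 16 mm wide; open, the fingers measure 119 mm over their backs; the gripper's body (75 mm by 177 mm) begins 78 mm behind the grasp point.
Start: joints at [-6.933, 15.808, 86.224, -0, 77.962, -6.933], TCP at [0.575, -0, 0.205] pointing down, gripper open.
Joint ranges: [-165.64, 165.64], [-43.16, 119.46], [12.63, 154.43], [-67.54, 247.53], [6.08, 155.33], [-154.97, 154.97]. Speed limits (degrees/s): [147.25, 147.25, 180, 180, 180, 180].

INTERFACE

Orientations are given as a 3x3 rotation matrix whose columns are the frame's x, y, z axes.
In Python, from bench import sensors, optics, ticket, finder, robot gives the robot as it stands.
- The arm moves only by the tool play_rows, never from a script. Its argument "deltas" is a list of rows, each an object with "translation": the shift along the tool's x, y, z in units of 25 mm (1.0 is 25 mm), a list of three; "turn": the turn about the tool's z in units of 6 degrees (1.0 is 6 degrees). In form: [{"translation": [tx, ty, tz], "turn": turn}, ...]. A call has 1 to 12 rows; each row shifts and turns the commanded pose from where the row before left it, along the tool's axes as they then stand; what a row does not reach is not made up. A row lasts 1/12 s, in which the tool goes at most 41.7 mm and 7.16 degrees, less where a joint would pass 70% of its speed; a pose out of reach is approached as far as the arm can. A call is refused whole if a number of a shift passes 1 or a number of a turn 1, either way. A call with a gripper value outside its range is refused whole. "gripper" is the closure in counts, from 0 (fully open) to 255 (shut), set as the call begins (left out, the last holds). The fingers move at their own pace and stop on an object; "squeeze" is the grip in N (left out, the last holds). Time passes only in rows, so rows that do not move let the fingers close. It gives the time, the measured TCP pose, the force and the opening at its end, in the units of the state.
- sensors.read_state(): the state, without advancing time (a new reading comes with each control period).
- optics.snapshot(name): name is "scene" or "side" or "wrist"; returns the picture (384x512x3 uint8, blue, green, red); there is no depth.
- optics.camera_info(name): a dict with "K" (3x3 intrinsics, pixels), "extrinsics" (4x4, takes a point from camera to world coordinates); the wrist camera has in their place "hand_eye" (4x4, takes a point from camera to tool coordinates, whose origin is the TCP and whose axes are the flange's). Camera axes: x right, y up, looking along -z (the intrinsics and any distortion apply to the point x, -y, -z); pixel columns grow to the right and rows downward; lengths in m; the calibration is good to about 2 mm. A picture is of the moment at which its call begins: read the wrist's pose just before it. camera_info takes no time and is no camera call.
- ticket.job_done(): hands the job in, once; it reports no verdict.
Trained networks look in the newest picture that a camera, given by its name, has taken for a name from the list of things; names that differ only in an ending like _2 or _b are one class to them, and where a whole thing is asked for, a point or a joint stands for the part that bears it (a point fixed in the world has none). Each returns a list of dicts, best first, with "conf" (0 to 1); they miss things now and then, are a little off and sometimes report something else, mostly with a low value. They report only what shows in the picture. A call takes as long as a camera call.
- finder.recognise(camera, label): "bbox" ([left, top, right, bottom] in pixels, round what is visible of it).
The state is a dict: "t": time; "q": joint angles; "qd": joint speeds; "joint_efforts": joint torques, N m; "eef_pos": TCP position; "orientation": TCP orientation; "wrist_force": force on the tool from outside, world axes, zero at the start; "wrist_torque": the same for the moment, N m; "finger_gap": finger opening in m.
Only numpy, scipy, OpenCV 4.12 (cv2) and the standard library are available. Lean on these libraries where they do the work, as an engineer would, in place of code of your own. Each camera call takes 0.05 s, during which the arm holds its last target. There are 200 camera calls.

TASK

Stamp this division of the dish's rim: press the wooden-capped stamp all the way down, keep it there for a moment and let it spring fully up again. Then take the dividing wheel's index pin by its black knob, pull it straight and fully back out of its slot, and finish holding it there, pin drawn and knob in the gripper, so that I can turn the wheel on by hand. Do not turn the wheel yourself, do not touch it or the soft dish on it, and leave the loose things on the bench where they are.

Things in the scene. Friction and masses are not known exactly. Their poses are not given: they have to be found in the camera images.
- wheel: bench dividing wheel, bolted down: iron foot 236 mm across, steel dividing ring 252 mm across with 24 radial slots (mid-height 70 mm) and a 214 mm turntable, its face 94 mm above the bench. Origin on the wheel's vertical axis at bench level; x axis points level from there along the index pin to its knob; z up. A 34 mm wide, 90 mm high iron bracket carries the pin, 138 to 170 mm out from the axis
- wheel_head (a joint): angle of the turntable, ring and dish about the wheel's axis (rad, 0 at the present division; stiff enough to stay put). The index pin in its slot leaves it about 0.012 rad of play either way; with the pin out it can turn
- turntable: the wheel's turntable, dividing ring and the soft, unfired, flat-rimmed clay dish stuck on it: dish 196 mm across, rim flat from radius 64 to 98 mm about the wheel's axis, rim top 144 mm above the bench. Origin on the wheel's axis at bench level; turns with the wheel
- pin_knob: pull knob of the index pin: black ribbed cylinder 28 mm across, 26 mm long, lying level. Origin at its centre, 70 mm above the bench, 197 mm from the wheel's axis when seated; x axis along the pin, outward (the way to pull), z up. The bracket's face is 27 mm inward of its centre, and a 22 mm steel sleeve reaches to 17 mm inward; free air beside, above and outside. Pull straight, no turning
- index_pin (a joint): travel of the index pin outward (m): 0 seated in its slot, 0.018 fully back against its stop. The tip sits 14 mm deep in the slot. A spring pulls it home: 5 N at the start, 13 N fully back; let go, it snaps back in
- stamp_unit: stamping head clamped beside the wheel: clamp foot 26 mm high, 124 to 209 mm from the wheel's axis; 24 mm steel post 168 mm from it, 235 mm high; an arm reaching in over the dish's rim holds the stamp in a 34 mm boss, top 227 mm above the bench. Origin on the wheel's axis at bench level; x axis level, towards the post
- stamp_cap: wooden mushroom cap on top of the stamp, 38 mm across, 18 mm high, flat on top over 28 mm. Origin at the centre of its top face, 284 mm above the bench when up, 81 mm from the wheel's axis towards the post
- stamp (a joint): travel of the stamp downward (m): 0 up, 0.020 fully down, its brass face on the dish's rim and its depth stop reached. A spring lifts it: about 5 N at the start, 13 N fully down; let go, it springs back up
- spare_stamp: loose brass stamp standing on its face: disc 22 mm across, 20 mm high, with a 14 mm stem on top, 50 mm in all; origin under its centre
- loop_tool: loose trimming tool with a wire loop, 174 mm long, 14 mm thick, lying flat; origin on the bench near its middle, x towards the loop
- wood_rib: loose dark wooden rib (shaping blade), about 78 x 100 mm, 7 mm thick, lying flat; origin under its middle
- mould: loose round plaster mould, 140 mm across, 74 mm high; origin under its centre
- tea_bowl: loose dry clay bowl, 116 mm across the rim, 62 mm high; origin under its centre
- brush: loose flat brush, 190 mm long, lying flat; origin under it
- slip_pot: loose white cup, 72 mm across the rim, 78 mm high; origin under its centre
- scraper: loose steel scraper, 60 x 85 mm, 5 mm thick, lying flat; origin under its centre

How it is judged (in metres and radians):
On the way, in this order (a step that is already met when the one before it is completed fails the run):
1. the stamp is pressed fully down and kept there, with the index pin still in its slot (value of joint stamp above 0.018 m and value of joint index_pin below 0.003 m), for 0.2 s.
2. the stamp is let fully up again, with the index pin still in its slot (value of joint each of stamp, index_pin below 0.003 m), for 0.1 s.
At the end, for the whole second after the job is handed in: The index pin is drawn back by more than 15.5 of its 18 mm and stays so for the last second, the gripper's fingers holding its knob (more than 2 N of contact); the stamp is up within 3 mm and the turntable is within 0.05 rad of the division it started at (value of joint index_pin above 0.0155 m and contact force between the fingers and pin_knob above 2 N and contact force between the fingers and stamp_cap below 0.1 N and value of joint stamp below 0.003 m and value of joint wheel_head between -0.05 and 0.05 rad); the arm keeps its last pose, push and grip.
It fails at once if the index pin is drawn while the stamp is still down (value of joint each of stamp, index_pin above 0.006 m).
It fails at once if the turntable is turned away from its division (more than 0.1 rad) (value of joint wheel_head above 0.1 rad or value of joint wheel_head below -0.1 rad).
It fails at once if the robot touches the soft dish or the turntable (more than 1 N) (contact force between any of the arm, the fingers and turntable above 1 N).
It fails at once if a loose thing on the bench is moved by more than 20 mm (distance of any of spare_stamp, loop_tool, wood_rib, mould, tea_bowl, brush, slip_pot, scraper from where it was at the start of the episode above 0.02 m).
It also fails if it takes over 46 s, if anything falls off the work surface, if the arm or the gripper's body presses on something with over 40 N, if the wrist force passes 120 N, or if a joint passes its speed limit or range.

## Working session

There is one attempt and no reset: what is moved stays moved. The work goes in short steps, Python scripts to look and compute and a tool call to move; the robot and the scene stay as the last step left them, time stands still between calls to the robot, and variables do not carry over. Pictures are saved under pics/ and viewed, on a budget of 10 in all, crops included, one or two more only if the job needs it, and the job is handed in when it is done.

Besides the shell and the picture viewer there is one more tool, called after ">>>" as name(argument=value, ...), one argument or row to a line, values as JSON. play_rows: Moves the arm, as the interface text tells. Its arguments: {"type":"object","properties":{"deltas":{"type":"array","items":{"type":"object","properties":{"translation":{"type":"array","items":{"type":"number"}},"turn":{"type":"number"}}}},"gripper":{"type":"number"},"squeeze":{"type":"number"}},"required":["deltas"]}

```bash
mkdir -p pics; ls; cat > h.py <<'E'
import numpy as np, cv2
from bench import sensors, optics, ticket, finder, robot
def proj(cam,P):
    i=optics.camera_info(cam); K=np.array(i['K']); 
    if 'extrinsics' in i: T=np.array(i['extrinsics'])
    else:
        s=sensors.read_state(); B=np.eye(4); B[:3,:3]=s['orientation']; B[:3,3]=s['eef_pos']; T=B@np.array(i['hand_eye'])
    P=np.atleast_2d(P); c=(P-T[:3,3])@T[:3,:3]; c=c*[1,-1,-1]; u=c@K.T; return u[:,:2]/u[:,2:]
E
python3 - <<'E'
from h import *
print(robot.pinch_z, {k:sensors.read_state()[k] for k in('t','eef_pos','orientation','finger_gap','wrist_force')})
ims=[]
for c in('scene','side'):
    im=optics.snapshot(c); cv2.imwrite(f'pics/{c}0.png',im)
    print(c,{k:np.round(v,4).tolist() if not isinstance(v,str) else v for k,v in optics.camera_info(c).items()})
    for l in('pin_knob','stamp_cap','wheel','stamp_unit','turntable','mould','tea_bowl','slip_pot','spare_stamp','loop_tool','brush','scraper','wood_rib'):
        print(l,[(np.round(d['bbox']).tolist(),round(d['conf'],2)) for d in finder.recognise(c,l)[:2]])
E
```

```text
pics
0.0188 {'t': 0.0, 'eef_pos': array([5.74415981e-01, 7.37972462e-05, 2.04609899e-01]), 'orientation': array([[-2.25499745e-05,  9.99998351e-01, -1.81611101e-03],
       [ 9.99999978e-01,  2.29293915e-05,  2.08896771e-04],
       [ 2.08938069e-04, -1.81610626e-03, -9.99998329e-01]]), 'finger_gap': 0.09419271426185342, 'wrist_force': array([ 0.45630453, -0.61699331, -0.03086354])}
scene {'K': [[401.6274, 0.0, 258.0821], [0.0, 401.6274, 191.8188], [0.0, 0.0, 1.0]], 'extrinsics': [[0.6632, -0.426, 0.6154, 1.3338], [0.7482, 0.3587, -0.5581, -0.6986], [0.017, 0.8306, 0.5566, 0.8827], [0.0, 0.0, 0.0, 1.0]]}
pin_knob [([227.0, 246.0, 240.0, 252.0], 0.61)]
stamp_cap [([291.0, 155.0, 300.0, 187.0], 0.7)]
wheel [([225.0, 186.0, 315.0, 268.0], 0.88)]
stamp_unit [([292.0, 153.0, 320.0, 210.0], 0.79)]
turntable [([236.0, 184.0, 318.0, 252.0], 0.73)]
mould [([94.0, 250.0, 151.0, 299.0], 0.71)]
tea_bowl [([297.0, 162.0, 328.0, 178.0], 0.48), ([342.0, 174.0, 359.0, 200.0], 0.29)]
slip_pot [([341.0, 174.0, 360.0, 198.0], 0.63)]
spare_stamp [([294.0, 266.0, 301.0, 283.0], 0.52)]
loop_tool []
brush 
[... 285 characters left out ...]
1.0]], 'extrinsics': [[-0.7438, 0.4552, -0.4894, -0.1733], [-0.6683, -0.4974, 0.5531, 0.885], [0.0084, 0.7385, 0.6742, 1.2327], [0.0, 0.0, 0.0, 1.0]]}
pin_knob []
stamp_cap [([221.0, 175.0, 233.0, 207.0], 0.49)]
wheel [([208.0, 177.0, 281.0, 255.0], 0.74)]
stamp_unit [([190.0, 176.0, 232.0, 270.0], 0.87)]
turntable [([208.0, 179.0, 280.0, 243.0], 0.19)]
mould [([283.0, 242.0, 321.0, 268.0], 0.66), ([337.0, 163.0, 344.0, 188.0], 0.64)]
tea_bowl [([176.0, 306.0, 220.0, 345.0], 0.7)]
slip_pot [([137.0, 279.0, 163.0, 309.0], 0.64)]
spare_stamp []
loop_tool [([286.0, 248.0, 312.0, 270.0], 0.63)]
brush [([338.0, 199.0, 397.0, 214.0], 0.6)]
scraper [([303.0, 154.0, 326.0, 166.0], 0.78)]
wood_rib []
```

View pics/scene0.png

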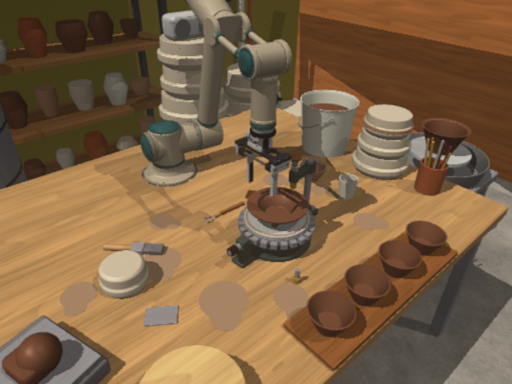

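View pics/side0.png

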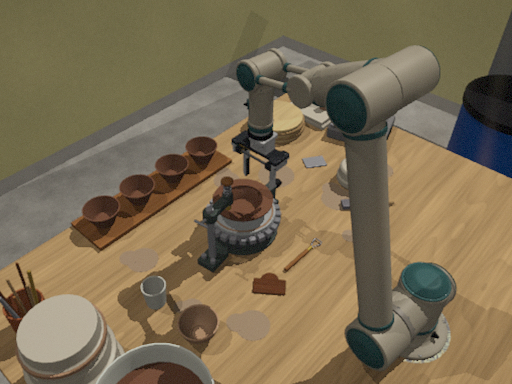

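The scene view shows the wheel at about (277,225), the knob at the lower left of it near (236,256), and the post and cap near (300,170). In the side view the cap is at about (227,182), with the post foot at (213,260). I'll zoom in on both in one picture.

```bash
python3 - <<'E'
from h import *
a=cv2.imread('pics/scene0.png')[145:285,215:335]; b=cv2.imread('pics/side0.png')[165:285,185:300]
f=lambda im,s:cv2.resize(im,None,fx=s,fy=s,interpolation=cv2.INTER_CUBIC)
a=f(a,3.4);b=f(b,3.4)
o=np.zeros((max(a.shape[0],b.shape[0]),a.shape[1]+b.shape[1],3),np.uint8);o[:a.shape[0],:a.shape[1]]=a;o[:b.shape[0],a.shape[1]:]=b
cv2.imwrite('pics/z.png',o);print(o.shape,a.shape)
E
```

```text
(476, 799, 3) (476, 408, 3)
```

View pics/z.png

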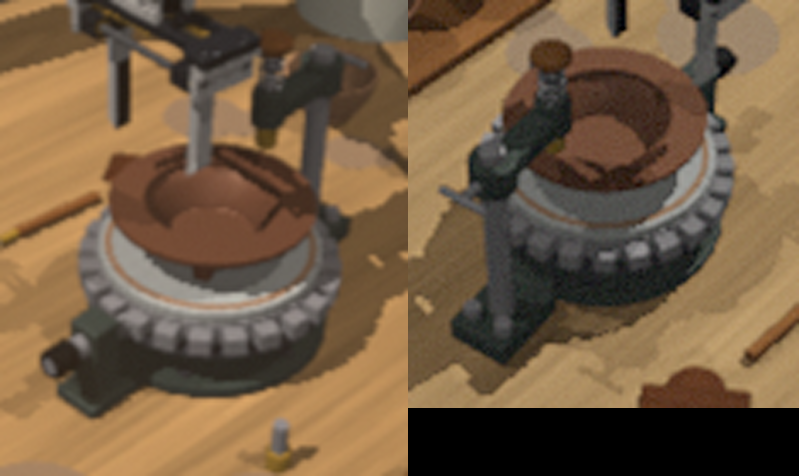

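```bash
cat > fit.py <<'E'
from h import *
from scipy.optimize import least_squares
S=lambda x,y:(215+x/3.4,145+y/3.4); D=lambda x,y:(185+(x-408)/3.4,165+y/3.4)
def pts(p):
    x,y,a,b=p; u=np.array([np.cos(a),np.sin(a)]);v=np.array([np.cos(b),np.sin(b)]);c=np.array([x,y])
    P=lambda d,r,z:[*(c+r*d),z]
    return dict(knob=P(u,.197,.07),cap=P(v,.081,.284),post=P(v,.168,.235),dish=P(u,0,.144))
obs=[('scene','knob',S(62,358)),('scene','cap',S(275,42)),('scene','post',S(325,52)),('scene','dish',S(213,204)),
('side','cap',D(551,48)),('side','post',D(492,157)),('side','dish',D(605,118))]
def res(p): 
    q=pts(p); return np.concatenate([proj(c,q[n])[0]-o for c,n,o in obs])
best=min((least_squares(res,[.6,0,a,b],loss='soft_l1') for a in(-2,0,2) for b in(-2,0,2)),key=lambda r:r.cost)
print(best.x,np.rad2deg(best.x[2:]));print(res(best.x).reshape(-1,2).round(1));q=pts(best.x)
for k in q:print(k,np.round(q[k],4),proj('scene',q[k]).round(),proj('side',q[k]).round())
from scipy.optimize import least_squares as L
for n in('cap','post','dish'):
    o=[(c,w) for c,m,w in obs if m==n]
    print(n,L(lambda X:np.concatenate([proj(c,X)[0]-w for c,w in o]),[.6,0,.2]).x.round(4))
E
python3 fit.py
```

```text
Traceback (most recent call last):
  File "fit.py", line 12, in <module>
    best=min((least_squares(res,[.6,0,a,b],loss='soft_l1') for a in(-2,0,2) for b in(-2,0,2)),key=lambda r:r.cost)
  File "fit.py", line 12, in <genexpr>
    best=min((least_squares(res,[.6,0,a,b],loss='soft_l1') for a in(-2,0,2) for b in(-2,0,2)),key=lambda r:r.cost)
              ~~~~~~~~~~~~~^^^^^^^^^^^^^^^^^^^^^^^^^^^^^^^
  File "fit.py", line 11, in res
    q=pts(p); return np.concatenate([proj(c,q[n])[0]-o for c,n,o in obs])
                                     ~~~~^^^^^^^^
  File "h.py", line 4, in proj
    i=optics.camera_info(cam); K=np.array(i['K']);
ValueError: time passes only in moves, steps and waits
```

```bash
sed -i 's/^def proj/import functools\n@functools.cache\ndef info(c): return optics.camera_info(c)\ndef proj/; s/i=optics.camera_info(cam)/i=info(cam)/' h.py; python3 fit.py
```

```text
[ 0.60323123  0.04636097 -1.47154674 -4.56994178] [ -84.3134174  -261.83837647]
[[-0.2  0.4]
 [-0.9 -2.4]
 [-1.2 -1.7]
 [-0.6 -2.1]
 [-1.1  0.3]
 [-1.  -2.6]
 [-1.2 -1.4]]
knob [ 0.6228 -0.1497  0.07  ] [[233. 251.]] [[275. 183.]]
cap [0.5917 0.1265 0.284 ] [[295. 155.]] [[226. 179.]]
post [0.5794 0.2127 0.235 ] [[309. 159.]] [[209. 209.]]
dish [0.6032 0.0464 0.144 ] [[277. 203.]] [[242. 198.]]
cap [0.5962 0.1216 0.2793]
post [0.5781 0.2148 0.2273]
dish [0.6033 0.0453 0.1366]
```

>>> play_rows(
  deltas=[
    {"translation":[0,0,-0.5],"turn":0},
    {"translation":[0,0,-1],"turn":0},
    {"translation":[0,0,-1],"turn":0},
    {"translation":[0,0,-1],"turn":0},
    {"translation":[0,0,-1],"turn":0},
    {"translation":[0,0,-1],"turn":0},
    {"translation":[0,0,-1],"turn":0},
    {"translation":[0,0,-1],"turn":0},
    {"translation":[0,0.5,-0.5],"turn":0},
    {"translation":[0,0.5,-0.5],"turn":0},
    {"translation":[0,0,0],"turn":0},
    {"translation":[0,0,0],"turn":0},
  ],
)

```text
t: 2.4
eef_pos: [0.6003, -0.0001, 0.4176]
orientation: [[-0.0, 1.0, -0.0], [1.0, 0.0, -0.0], [-0.0, -0.0, -1.0]]
wrist_force: [-0.1, 0.0, -0.1]
finger_gap: 0.094
```

```bash
cat > w.py <<'E'
from h import *
import sys
n=sys.argv[1]
s=sensors.read_state(); im=optics.snapshot('wrist'); cv2.imwrite(f'pics/{n}.png',im)
B=np.eye(4); B[:3,:3]=s['orientation']; B[:3,3]=s['eef_pos']; np.save(n,B)
print(s['t'],s['eef_pos'].round(4),s['wrist_force'].round(2)); print(np.round(info('wrist')['K'],1).tolist(),np.round(info('wrist')['hand_eye'],3).tolist())
for l in('pin_knob','stamp_cap'): print(l,[(np.round(d['bbox']).tolist(),round(d['conf'],2)) for d in finder.recognise('wrist',l)[:2]])
print(proj('wrist',[[.6228,-.1497,.07],[.594,.124,.284]]).round(1).tolist())
E
python3 w.py w1
```

```text
2.4 [ 6.003e-01 -1.000e-04  4.176e-01] [-0.07  0.03 -0.05]
[[343.8, 0.0, 256.1], [0.0, 343.8, 190.8], [0.0, 0.0, 1.0]] [[0.0, 0.967, 0.256, 0.074], [1.0, -0.0, 0.0, -0.001], [0.001, 0.256, -0.967, -0.179], [0.0, 0.0, 0.0, 1.0]]
pin_knob [([260.0, 196.0, 278.0, 252.0], 0.92)]
stamp_cap [([226.0, 16.0, 268.0, 63.0], 0.61)]
[[271.7, 240.3], [251.6, 37.5]]
```

View pics/w1.png

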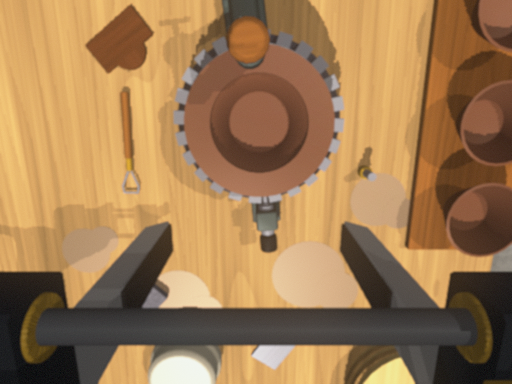

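The wrist view shows the cap's top centre at about (249,41), the knob at about (268,243) and clear bench beside the knob. I'll take a second view further towards the cap.

>>> play_rows(
  deltas=[
    {"translation":[0.6,0,0],"turn":0},
    {"translation":[0.8,0,0],"turn":0},
    {"translation":[0.8,0,0],"turn":0},
    {"translation":[0.6,0,0],"turn":0},
    {"translation":[0,0,0],"turn":0},
    {"translation":[0,0,0],"turn":0},
  ],
)

```text
t: 3.05
eef_pos: [0.5992, 0.0702, 0.4175]
orientation: [[-0.001, 1.0, -0.001], [1.0, 0.001, -0.001], [-0.001, -0.001, -1.0]]
wrist_force: [-0.7, 0.3, 0.2]
finger_gap: 0.0938
```

```bash
python3 w.py w2; python3 - <<'E'
import cv2,numpy as np
o=[]
for n,c,r in(('w1',249,41),('w1',268,235),('w2',250,130),('w2',265,290)):
    y0=max(0,min(r-40,304));x0=c-50;print(n,x0,y0)
    o.append(cv2.resize(cv2.imread(f'pics/{n}.png')[y0:y0+80,x0:x0+100],(400,300) if 0 else (375,300),interpolation=cv2.INTER_CUBIC))
cv2.imwrite('pics/zz.png',np.vstack([np.hstack(o[:2]),np.hstack(o[2:])]))
E
```

```text
3.05 [0.5992 0.0702 0.4175] [-0.68  0.33  0.17]
[[343.8, 0.0, 256.1], [0.0, 343.8, 190.8], [0.0, 0.0, 1.0]] [[0.0, 0.967, 0.256, 0.074], [1.0, -0.0, 0.0, -0.001], [0.001, 0.256, -0.967, -0.179], [0.0, 0.0, 0.0, 1.0]]
pin_knob [([260.0, 248.0, 276.0, 292.0], 0.62)]
stamp_cap [([231.0, 104.0, 266.0, 144.0], 0.66)]
[[270.4, 277.6], [250.7, 121.1]]
w1 199 1
w1 218 195
w2 200 90
w2 215 250
```

View pics/zz.png

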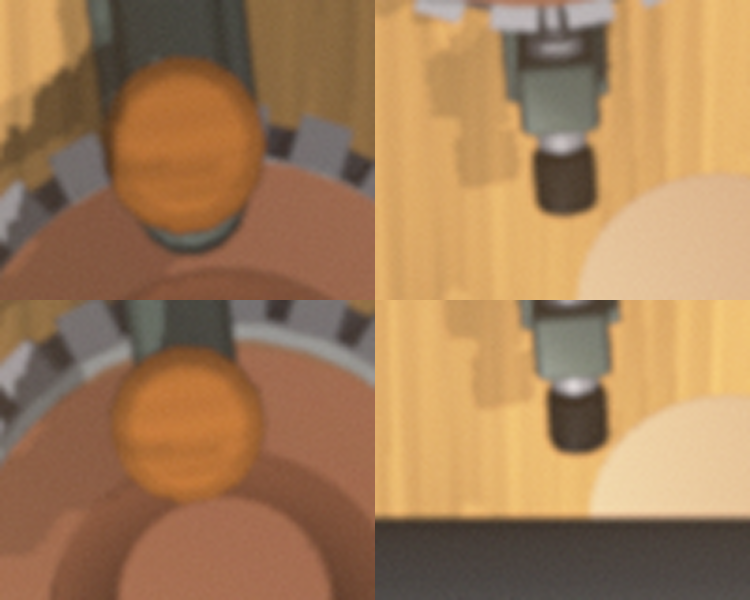

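The top row of the zoom (w1) puts the cap centre at about (248,39) and the knob at (269,243). The bottom row (w2) puts the cap at (250,123) and the knob at (269,282). I'll refit with all the views.

```bash
cat > fit2.py <<'E'
from h import *
from scipy.optimize import least_squares as L
def pj(cam,P):
    if cam in('scene','side'): return proj(cam,P)[0]
    T=np.load(cam+'.npy')@np.array(info('wrist')['hand_eye']); c=((np.array(P)-T[:3,3])@T[:3,:3])*[1,-1,-1]; u=np.array(info('wrist')['K'])@c; return u[:2]/u[2]
S=lambda x,y:(215+x/3.4,145+y/3.4); D=lambda x,y:(185+(x-408)/3.4,165+y/3.4)
obs=dict(cap=[('scene',S(275,42),1),('side',D(551,48),2),('w1',(248.3,39),3),('w2',(249.9,123.3),3)],
knob=[('scene',S(62,358),2),('w1',(268.7,243),3),('w2',(269.1,282),3)])
for n,o in obs.items():
    r=L(lambda X:np.concatenate([(pj(c,X)-w)*k for c,w,k in o]),[.6,0,.2]); print(n,r.x.round(4),[(pj(c,r.x)-w).round(1).tolist() for c,w,k in o])
    z=dict(cap=.282,knob=.072)[n]; r=L(lambda X:np.concatenate([(pj(c,[*X,z])-w)*k for c,w,k in o if c[0]=='w']),[.6,0]); print(' z fixed',r.x.round(4))
# pin direction from bracket/knob centreline and wheel centre (dish rim circle in w1)
E
python3 fit2.py
```

```text
cap [0.5926 0.1232 0.2815] [[-1.5, -1.3], [-0.5, 0.2], [-0.1, 0.1], [0.1, -0.0]]
 z fixed [0.5927 0.1231]
knob [ 0.6203 -0.1532  0.0747] [[-1.7, -0.7], [0.3, 0.1], [0.1, -0.4]]
 z fixed [ 0.6201 -0.1548]
```

>>> play_rows(
  deltas=[
    {"translation":[0.5,-0.1,0],"turn":0},
    {"translation":[0.8,-0.1,0],"turn":0},
    {"translation":[0.82,-0.08,0],"turn":0},
    {"translation":[0,0,0.5],"turn":0},
    {"translation":[0,0,0.9],"turn":0},
    {"translation":[0,0,0.9],"turn":0},
    {"translation":[0,0,0.9],"turn":0},
    {"translation":[0,0,0.7],"turn":0},
    {"translation":[0,0,0.4],"turn":0},
    {"translation":[0,0,0.3],"turn":0},
    {"translation":[0,0,0],"turn":0},
    {"translation":[0,0,0],"turn":0},
  ],
  gripper=255,
)

```text
t: 4.2
eef_pos: [0.5933, 0.123, 0.3036]
orientation: [[0.0, 1.0, 0.001], [1.0, -0.0, 0.0], [0.0, 0.001, -1.0]]
wrist_force: [-0.0, 0.1, 1.1]
finger_gap: 0.0173
```

```bash
python3 w.py w3 | grep -v '^\[\['
```

```text
4.2 [0.5933 0.123  0.3036] [-0.04  0.08  1.12]
pin_knob [([266.0, 345.0, 286.0, 371.0], 0.62), ([380.0, 262.0, 402.0, 282.0], 0.2)]
stamp_cap [([229.0, 185.0, 281.0, 249.0], 0.71), ([198.0, 10.0, 289.0, 250.0], 0.34)]
```

View pics/w3.png

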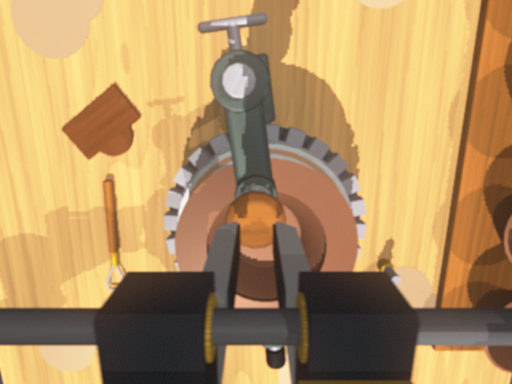

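Fingers (x 215–305, centre about 258) are centred over the cap at about (256,220). Pressing now.

>>> play_rows(
  deltas=[
    {"translation":[0,0,0.2],"turn":0},
    {"translation":[0,0,0.2],"turn":0},
    {"translation":[0,0,0.2],"turn":0},
    {"translation":[0,0,0.2],"turn":0},
    {"translation":[0,0,0.2],"turn":0},
    {"translation":[0,0,0.2],"turn":0},
    {"translation":[0,0,0.1],"turn":0},
    {"translation":[0,0,0],"turn":0},
  ],
)

```text
t: 5.02
eef_pos: [0.593, 0.123, 0.2718]
orientation: [[0.0, 1.0, 0.002], [1.0, -0.0, 0.0], [0.0, 0.002, -1.0]]
wrist_force: [-1.4, -0.9, 9.0]
finger_gap: 0.0005
```

>>> play_rows(
  deltas=[
    {"translation":[0,0,0.2],"turn":0},
    {"translation":[0,0,0.2],"turn":0},
    {"translation":[0,0,0],"turn":0},
    {"translation":[0,0,0],"turn":0},
  ],
)

```text
t: 5.35
eef_pos: [0.593, 0.123, 0.2642]
orientation: [[-0.0, 1.0, 0.004], [1.0, 0.0, 0.0], [0.0, 0.004, -1.0]]
wrist_force: [-4.1, -1.4, 15.4]
finger_gap: 0.0007
```

>>> play_rows(
  deltas=[
    {"translation":[0,0,0.1],"turn":0},
    {"translation":[0,0,0.04],"turn":0},
    {"translation":[0,0,0],"turn":0},
    {"translation":[0,0,0],"turn":0},
    {"translation":[0,0,0],"turn":0},
    {"translation":[0,0,0],"turn":0},
  ],
)

```text
t: 5.85
eef_pos: [0.5931, 0.123, 0.2641]
orientation: [[-0.0, 1.0, 0.007], [1.0, 0.0, 0.0], [0.0, 0.007, -1.0]]
wrist_force: [-7.8, -0.7, 27.2]
finger_gap: 0.0003
```

>>> play_rows(
  deltas=[
    {"translation":[0,0,-0.4],"turn":0},
    {"translation":[0,0,-0.5],"turn":0},
    {"translation":[0,0,-0.6],"turn":0},
    {"translation":[0,0,-0.8],"turn":0},
    {"translation":[0,0,-0.9],"turn":0},
    {"translation":[0,0,-0.9],"turn":0},
    {"translation":[0,0,-0.9],"turn":0},
    {"translation":[0,0,-0.7],"turn":0},
    {"translation":[0,0,-0.3],"turn":0},
    {"translation":[0,0,0],"turn":0},
    {"translation":[0,0,0],"turn":0},
  ],
)

```text
t: 6.77
eef_pos: [0.5929, 0.123, 0.4061]
orientation: [[0.0, 1.0, -0.001], [1.0, -0.0, -0.0], [-0.0, -0.001, -1.0]]
wrist_force: [0.4, 1.0, -0.8]
finger_gap: 0.0005
```

>>> play_rows(
  deltas=[
    {"translation":[-0.6,0.1,0],"turn":0},
    {"translation":[-1,0.1,0],"turn":0},
    {"translation":[-1,0.1,0],"turn":0},
    {"translation":[-1,0.1,0],"turn":0},
    {"translation":[-1,0.1,0],"turn":0},
    {"translation":[-1,0.1,0],"turn":0},
    {"translation":[-1,0.1,0],"turn":0},
    {"translation":[-1,0.1,0],"turn":0},
    {"translation":[-1,0.1,0],"turn":0},
    {"translation":[-1,0.1,0],"turn":0},
    {"translation":[-1,0.08,0],"turn":0},
    {"translation":[-0.5,0,0],"turn":0},
  ],
  gripper=60,
)

```text
t: 7.77
eef_pos: [0.6197, -0.1572, 0.4042]
orientation: [[0.002, 1.0, -0.004], [1.0, -0.002, 0.0], [0.0, -0.004, -1.0]]
wrist_force: [-0.9, -0.6, -0.1]
finger_gap: 0.0714
```

>>> play_rows(
  deltas=[
    {"translation":[0,0,0.5],"turn":-0.42},
    {"translation":[0,0,1],"turn":-0.42},
    {"translation":[0,0,1],"turn":0},
    {"translation":[0,0,1],"turn":0},
    {"translation":[0,0,1],"turn":0},
    {"translation":[0,0,1],"turn":0},
    {"translation":[0,0,0.7],"turn":0},
    {"translation":[0,0,0.3],"turn":0},
    {"translation":[0,0,0],"turn":0},
    {"translation":[0,0,0],"turn":0},
  ],
)

```text
t: 8.6
eef_pos: [0.62, -0.1542, 0.2444]
orientation: [[-0.088, 0.996, -0.0], [0.996, 0.088, 0.0], [0.0, -0.0, -1.0]]
wrist_force: [-0.3, 0.4, 0.9]
finger_gap: 0.0721
```

```bash
python3 w.py w4 | grep -v '^\[\[0'
```

```text
8.6 [ 0.62   -0.1542  0.2444] [-0.33  0.38  0.91]
[[343.8, 0.0, 256.1], [0.0, 343.8, 190.8], [0.0, 0.0, 1.0]] [[0.0, 0.967, 0.256, 0.074], [1.0, -0.0, 0.001, -0.001], [0.001, 0.256, -0.967, -0.179], [0.0, 0.0, 0.0, 1.0]]
pin_knob [([244.0, 89.0, 270.0, 184.0], 0.63)]
stamp_cap [([127.0, 2.0, 389.0, 98.0], 0.54)]
[[258.8, 167.5], [251.0, -786.3]]
```

View pics/w4.png

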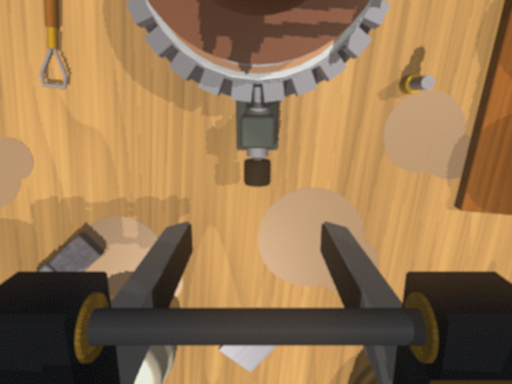

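The knob is at about (257,172), centred between the fingers, and the pin is vertical in the image, so the yaw is right. The bench is clear where the fingers come down, so I'm descending.

>>> play_rows(
  deltas=[
    {"translation":[0,0,0.6],"turn":0},
    {"translation":[0,0,1],"turn":0},
    {"translation":[0,0,1],"turn":0},
    {"translation":[0,0,1],"turn":0},
    {"translation":[0,0,1],"turn":0},
    {"translation":[0,0,1],"turn":0},
    {"translation":[0,0,0.8],"turn":0},
    {"translation":[0,0,0.6],"turn":0},
    {"translation":[0,0,0.4],"turn":0},
    {"translation":[0,0,0.3],"turn":0},
    {"translation":[0,0,0],"turn":0},
    {"translation":[0,0,0],"turn":0},
  ],
)

```text
t: 9.75
eef_pos: [0.6207, -0.1547, 0.0527]
orientation: [[-0.088, 0.996, 0.001], [0.996, 0.088, -0.0], [-0.001, 0.001, -1.0]]
wrist_force: [0.7, 0.6, -0.5]
finger_gap: 0.072
```

```bash
python3 w.py w5 | grep -v '^\[\[0'; python3 - <<'E'
from h import *
for c in('scene','side'):cv2.imwrite(f'pics/{c}1.png',optics.snapshot(c))
f=lambda im,w,h:cv2.resize(im,(w,h),interpolation=cv2.INTER_CUBIC)
a=f(cv2.imread('pics/scene1.png')[190:300,190:310],400,367);b=f(cv2.imread('pics/w5.png')[:384,:],400,300)
o=np.zeros((367,800,3),np.uint8);o[:,:400]=a;o[:300,400:]=b;cv2.imwrite('pics/m5.png',o)
E
```

```text
9.75 [ 0.6207 -0.1547  0.0527] [ 0.75  0.61 -0.53]
[[343.8, 0.0, 256.1], [0.0, 343.8, 190.8], [0.0, 0.0, 1.0]] [[0.0, 0.967, 0.256, 0.074], [1.0, -0.0, 0.001, -0.001], [0.001, 0.256, -0.967, -0.179], [0.0, 0.0, 0.0, 1.0]]
pin_knob [([227.0, 71.0, 285.0, 280.0], 0.61)]
stamp_cap [([226.0, 69.0, 284.0, 279.0], 0.34)]
[[262.3, 240.0], [259.5, 808.8]]
```

View pics/m5.png

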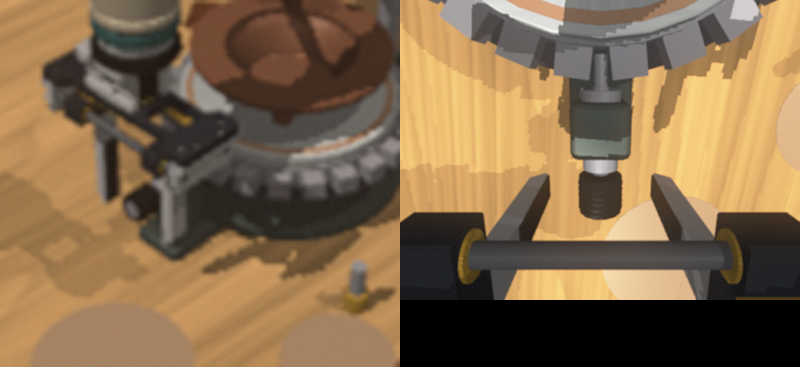

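Both views show the knob midway between the open fingers, with the pad tips alongside it and clear of the bracket. Closing the gripper.

>>> play_rows(
  deltas=[
    {"translation":[0,0,0],"turn":0},
    {"translation":[0,0,0],"turn":0},
    {"translation":[0,0,0],"turn":0},
    {"translation":[0,0,0],"turn":0},
    {"translation":[0,0,0],"turn":0},
    {"translation":[0,0,0],"turn":0},
    {"translation":[0,0,0],"turn":0},
    {"translation":[0,0,0],"turn":0},
  ],
  gripper=255,
  squeeze=45,
)

```text
t: 10.67
eef_pos: [0.6206, -0.1545, 0.052]
orientation: [[-0.088, 0.996, 0.001], [0.996, 0.088, 0.0], [-0.0, 0.001, -1.0]]
wrist_force: [1.8, 0.9, 0.4]
finger_gap: 0.0274
```

>>> play_rows(
  deltas=[
    {"translation":[-0.1,0,0],"turn":0},
    {"translation":[-0.12,0,0],"turn":0},
    {"translation":[-0.12,0,0],"turn":0},
    {"translation":[-0.12,0,0],"turn":0},
    {"translation":[-0.12,0,0],"turn":0},
    {"translation":[-0.1,0,0],"turn":0},
    {"translation":[0,0,0],"turn":0},
    {"translation":[0,0,0],"turn":0},
  ],
)

```text
t: 11.33
eef_pos: [0.6216, -0.1669, 0.0519]
orientation: [[-0.086, 0.996, -0.0], [0.996, 0.086, 0.008], [0.008, 0.001, -1.0]]
wrist_force: [2.1, 10.9, 1.3]
finger_gap: 0.0268
```

>>> play_rows(
  deltas=[
    {"translation":[-0.1,0,0],"turn":0},
    {"translation":[-0.1,0,0],"turn":0},
    {"translation":[-0.1,0,0],"turn":0},
    {"translation":[-0.06,0,0],"turn":0},
    {"translation":[0,0,0],"turn":0},
    {"translation":[0,0,0],"turn":0},
    {"translation":[0,0,0],"turn":0},
  ],
)

```text
t: 11.92
eef_pos: [0.6221, -0.1724, 0.0519]
orientation: [[-0.086, 0.996, -0.001], [0.996, 0.086, 0.013], [0.014, 0.0, -1.0]]
wrist_force: [1.8, 16.2, 3.8]
finger_gap: 0.027
```

>>> play_rows(
  deltas=[
    {"translation":[-0.04,0,0],"turn":0},
    {"translation":[0,0,0],"turn":0},
    {"translation":[0,0,0],"turn":0},
    {"translation":[0,0,0],"turn":0},
    {"translation":[0,0,0],"turn":0},
    {"translation":[0,0,0],"turn":0},
    {"translation":[0,0,0],"turn":0},
    {"translation":[0,0,0],"turn":0},
    {"translation":[0,0,0],"turn":0},
    {"translation":[0,0,0],"turn":0},
  ],
)

```text
t: 12.75
eef_pos: [0.6221, -0.1724, 0.0519]
orientation: [[-0.086, 0.996, -0.001], [0.996, 0.086, 0.015], [0.015, 0.0, -1.0]]
wrist_force: [1.3, 19.0, 4.3]
finger_gap: 0.027
```

```bash
python3 w.py w6 >/dev/null; python3 - <<'E'
from h import *
for c in('scene','side'):cv2.imwrite(f'pics/{c}2.png',optics.snapshot(c))
f=lambda im,w,h:cv2.resize(im,(w,h),interpolation=cv2.INTER_CUBIC)
a=f(cv2.imread('pics/side2.png')[160:280,180:300],400,400);b=f(cv2.imread('pics/w6.png')[40:310,130:390],400,400)
cv2.imwrite('pics/m6.png',np.hstack([a,b]))
E
```

```text
(no output)
```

View pics/m6.png

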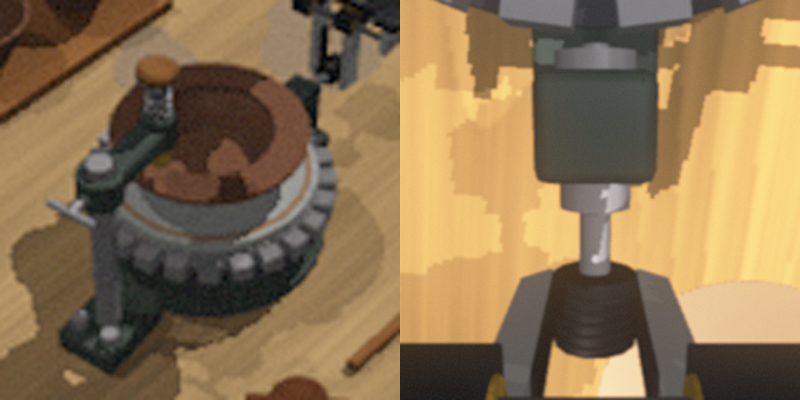

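The wrist crop shows the knob held between the pads (x about 595, y about 310), with the bare pin showing between it and the sleeve, so the pin is fully drawn against its stop. In the side crop the stamp cap is up again at (158,68). Handing in.

```bash
python3 -c "
from bench import sensors,ticket
print(ticket.job_done()); s=sensors.read_state(); print(s['t'],s['eef_pos'],s['wrist_force'],s['finger_gap'])"
```

```text
the job is handed in; nothing more can be done
None
the job is handed in; nothing more can be done
```

The rim is stamped, and the arm is holding the index pin drawn back by its knob, ready for you to turn the wheel. I handed the job in at about 13 s of the 46 s; the hand-in gives no verdict.

- **Stamp:** I pressed the cap with the closed fingers until it reached its stop. The height held at 0.264 m, 20 mm down, while the force rose from 15 to 27 N. I kept it down for at least 0.4 s and released it fully. The last side picture shows the cap up again.
- **Index pin:** I gripped the knob at 45 N and pulled it straight back. The gripper moved 17.9 mm of the 18 mm travel, then stopped moving while the pull rose from 16 to 19 N, so the pin is against its stop. The spring alone is 13 N. The finger opening stayed at 27 mm, and the last wrist picture shows the knob between the pads with the bare pin drawn out.
- **Rest of the scene:** I felt no unexpected forces and steered clear of the dish, the turntable and the loose things. I didn't measure the wheel's angle or the loose things' positions at the end.
- **Disagreements:** Cap and knob heights measured from the pictures differed from the given ones by 2 to 5 mm. The gripper tilted about 0.9° under the pull.

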